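# Hold a square in the corner of a machine frame

### The arm

A 7-joint arm with a two-finger parallel gripper is mounted at the origin on the work surface. World frame = base frame: x ahead of the robot, y to its left, z up, the work surface at z = 0. Lengths are in m, angles in rad, forces in N, time in s.
With the tool pointing down it reaches from about 0.425 to 0.95 m from the base axis. Payload 16.7 kg.
Tool frame: the origin (TCP) lies at the very end of the fingers, on their centre line; the grasp point (between the pads) lies 19 mm behind it; z points along the fingers, y is the line along which they close (so a half turn about z gives the same grasp; the last joint's range is limited). The gripper opens to 94 mm and grips with 3 to 60 N. Pads are 16 mm wide; open, the fingers measure 119 mm over their backs; the gripper's body (75 mm by 177 mm) begins 78 mm behind the grasp point.
Start: joints at [-1.452, 0.426, 0.074, 1.606, -0.034, 1.111, -0.067], TCP at [0.179, 0.651, 0.205] pointing down, gripper open.
Joint ranges: [-2.85, 2.85], [-0.5, 2.14], [-1.23, 1.37], [0.21, 2.46], [-1.02, 4.16], [0.16, 2.05], [-2.73, 2.73]. Speed limits (rad/s): [1.89, 1.89, 2.39, 2.39, 3.01, 3.01, 3.01].

### API

Orientations are given as a unit quaternion [w, x, y, z].
In Python, from bench import arm, viewer gives the robot as it stands. The module is installed in compiled form; this text tells all that it offers.
- The arm moves only by the tool play_rows, never from a script. Its argument "plan" is a list that holds one entry, the list of rows, each a list of 7 numbers: the shift along the tool's x, y, z in m, then the turn, a rotation vector about the tool's x, y, z in rad, then the opening, from 0 (shut) to 1 (fully open). In form: [[[x, y, z, ax, ay, az, fingers], ...]]. A call has 1 to 20 rows; each row shifts and turns the commanded pose from where the row before left it, along the tool's axes as they then stand; what a row does not reach is not made up. A row lasts 1/12 s, in which the tool goes at most 41.7 mm and 7.16 degrees, less where a joint would pass 70% of its speed; a pose out of reach is approached as far as the arm can. A call with a gripper value outside its range is refused whole. The fingers move at their own pace and stop on an object; "newtons" is the grip in N (left out, the last holds). Time passes only in rows, so rows that do not move let the fingers close. It gives the time, the measured TCP pose, the force, the opening and the grip force at its end, in the units of the state.
- arm.get_state(): the state, without advancing time (a new reading comes with each control period).
- viewer.camera(name): name is "side" or "top"; returns (picture, depth): 480x640x3 uint8, red, green, blue; 480x640 float32, m along the optical axis (not along the pixel's ray), 0 where there is no reading.
- viewer.get_calibration(name): a dict with "fx", "fy", "cx", "cy" (pixels), "R" (3x3) and "t" (3): a world point X has camera coordinates R X + t. Camera axes: x right, y down, z forward; pixel columns grow to the right and rows downward; lengths in m; the calibration is good to about 2 mm. A picture is of the moment at which its call begins. get_calibration takes no time and is no camera call.
- arm.close_job(): hands the job in; it is judged then, once.
The state is a dict: "time_s": time; "joints": joint angles; "dq": joint speeds; "tau": joint torques, N m; "tool_pos": TCP position; "tool_rot": TCP orientation; "wrist_force": force on the tool from outside, world axes, zero at the start; "moment": the same for the moment, N m; "finger_gap": finger opening in m; "gripper_force": force on a finger pad.
Only numpy, scipy, OpenCV 4.12 (cv2) and the standard library are available. Lean on these libraries where they do the work, as an engineer would, in place of code of your own. Each camera call takes 0.05 s, during which the arm holds its last target. There are 200 camera calls.

### The job

Clear the flanged steel bush out of the corner of the bolted aluminium frame and leave it in the grey parts tray. Then take the L-shaped steel square by its upright grip bar and press it, lying flat on the bench, into the inner corner of the frame until the outer faces of both its legs are flush against both rails. Finish while still gripping the square and pressing it firmly against both rails; do not let go, and leave the drill, the terminal board and the screwdriver where they are.

Things in the scene. Friction and masses are not known exactly. Their poses are not given: they have to be found in the camera images.
- frame: Fixed right-angle frame of two 25 x 25 mm aluminium bars on the bench. Origin: its inner corner at bench level. +x runs along the inner face of rail A, +y along the inner face of rail B, z up; the inside of the corner is x > 0, y > 0. A steel joining plate lies on the bars at the corner, reaching 45 mm along each, its bolt heads 32 mm above the bench.
- rail_a: Rail A, the bar along the frame's +x: 25 mm wide (y from -25 to 0 mm), 25 mm high, reaching to x = 180 mm. Same origin and axes as the frame.
- rail_b: Rail B, the bar along the frame's +y: 25 mm wide (x from -25 to 0 mm), 25 mm high, reaching to y = 200 mm. Same origin and axes as the frame.
- square: Loose steel square lying flat, an L of legs 28 mm wide, 25 mm high; 0.3 to 0.6 kg. Origin: outer corner of the L, underside. Leg A runs along +x to 120 mm, its outer face at y = 0; leg B along +y to 120 mm, its outer face at x = 0; z up. The outer corner is notched 12 x 12 mm. Seated in the corner, its origin and axes coincide with the frame's.
- square_grip (a point): Grip point in the upright dark steel grip bar of the square, at x = 46, y = 14, z = 54 mm in the square's frame, same axes. The bar stands on leg A: 45 mm along x, 14 mm thick across y, top 66 mm above the underside. Held here from above across its thickness, the fingers pass above the 25 mm high rails.
- bush: Loose steel guide bush standing upright against the inside of rail A, in the place where leg A of the square must lie: flange 36 mm diameter and 8 mm high at the bottom, barrel 28 mm diameter above it, 66 mm high in all, 0.2 to 0.33 kg. Origin: centre of the underside, z up.
- tray: Fixed open grey plastic parts tray on the bench, 160 x 120 mm outside and 35 mm high, walls and floor 4 to 5 mm thick. Origin: centre of the underside; x along its 160 mm side, z up.
- drill: Bystander: cordless drill standing on its battery (115 x 78 mm), 207 mm high. Origin: centre of the underside.
- terminal_board: Bystander: green circuit board 110 x 70 mm with two orange terminal strips, 34 mm high. Origin: centre of the underside.
- screwdriver: Bystander: screwdriver lying on the bench, 200 mm long. Origin under its middle; x runs along it, the tip at +x.

How it is judged:
By the outcome, as a careful person would: the job done as asked, in the order asked, and still so for the second after the job is handed in, while the arm keeps its last pose, push and grip.
It also fails if it takes over 69 s, if anything falls off the work surface, if the arm or the gripper's body presses on something with over 40 N, if the wrist force passes 120 N, or if a joint passes its speed limit or range.

## Working session

There is one attempt and no reset: what is moved stays moved. The work goes in short steps, Python scripts to look and compute and a tool call to move; the robot and the scene stay as the last step left them, time stands still between calls to the robot, and variables do not carry over. Pictures are saved under pics/ and viewed, at most 10 in all, crops included, and the job is handed in when it is done.

Besides the shell and the picture viewer there is one more tool, called after "Emit:" as name(argument=value, ...) on one line, values as JSON. play_rows: Moves the arm, as the interface text tells. Its arguments: {"type":"object","properties":{"plan":{"type":"array","items":{"type":"array","items":{"type":"array","items":{"type":"number"}}}},"newtons":{"type":"number"}},"required":["plan"]}

```bash
mkdir -p pics; cat > h.py <<'E'
import numpy as np, cv2
from bench import arm, viewer
from scipy.spatial.transform import Rotation as Rn
def cloud(name, d):
    c=viewer.get_calibration(name); R=np.array(c["R"]);t=np.array(c["t"])
    v,u=np.mgrid[:480,:640]
    P=np.stack([(u-c["cx"])/c["fx"]*d,(v-c["cy"])/c["fy"]*d,d],-1)
    W=(P-t)@R; W[d==0]=np.nan
    return W
def snap(name,fn=None):
    im,d=viewer.camera(name)
    if fn: cv2.imwrite("pics/"+fn,im[:,:,::-1])
    return im,cloud(name,d)
E
python3 - <<'E'
from h import *
for n in("top","side"):
    im,W=snap(n,n+"1.png"); np.save(n+"1.npy",W)
    c=viewer.get_calibration(n); print(n,c["fx"],-np.array(c["R"]).T@c["t"],np.round(c["R"],2).tolist())
s=arm.get_state(); print(s)
E
```

```text
top 609.554755678373 [ 0.45433058 -0.04481475  1.18053375] [[0.02, -1.0, -0.0], [-0.99, -0.02, -0.12], [0.12, 0.01, -0.99]]
side 567.6413514414386 [ 0.15787104 -0.88304359  0.66525436] [[0.88, -0.47, -0.02], [-0.27, -0.47, -0.84], [0.38, 0.75, -0.54]]
{'time_s': 0.1, 'joints': array([-1.45250636,  0.42668592,  0.07384623,  1.60652971, -0.03412703,
        1.11078571, -0.06708625]), 'dq': array([ 1.04987292e-03, -1.63637191e-03,  3.24898262e-05, -7.55638039e-04,
       -5.77036410e-04,  5.66933335e-04,  1.65363200e-03]), 'tau': array([ 8.38350970e-03, -9.37474465e+01,  3.67684588e+00, -4.55030394e+01,
       -4.87026467e-02,  1.70230935e-02,  1.63037942e-05]), 'tool_pos': array([0.17851646, 0.65056374, 0.2048403 ]), 'tool_rot': array([-4.94302712e-05,  1.33506804e-01,  9.91047730e-01, -5.72785801e-04]), 'wrist_force': array([ 0.25476118,  0.75637877, -0.50232525]), 'moment': array([-0.04512681, -0.01632027, -0.0189538 ]), 'gripper_force': 0.0, 'finger_gap': 0.09385191045355333}
```

View pics/top1.png

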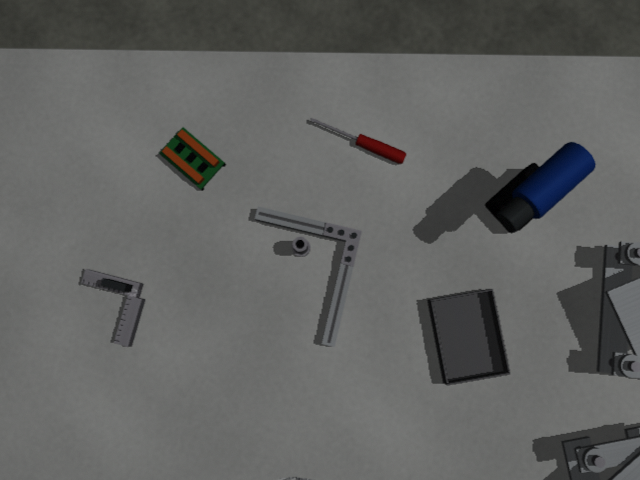

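View pics/side1.png

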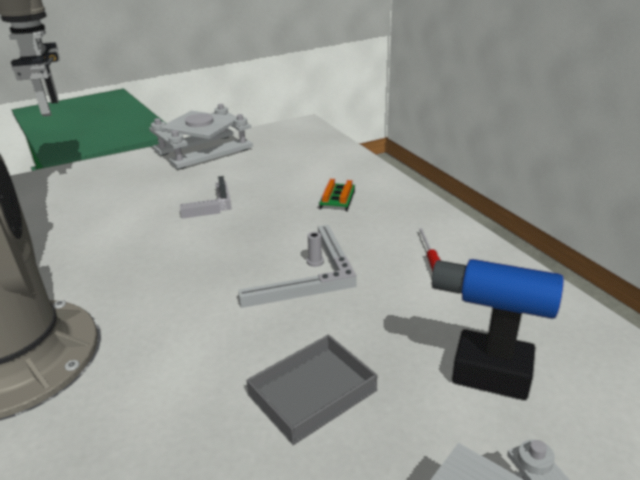

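The top view shows the frame's corner at about (345,240), with rail A running left to (250,213) and rail B running down to (327,345). The bush is at (301,246), the square's outer corner at (143,287) with its dark grip at (117,286), and the tray at (465,335). The side view agrees with this. Next I measure them.

```bash
cat > m.py <<'E'
from h import *
def box(W,u0,u1,v0,v1,z0,z1):
    P=W[v0:v1,u0:u1].reshape(-1,3); return P[(P[:,2]>z0)&(P[:,2]<z1)]
def line(P):
    vx,vy,x,y=cv2.fitLine(P[:,:2].astype(np.float32),cv2.DIST_HUBER,0,1e-3,1e-3).ravel(); return np.array([x,y]),np.array([vx,vy])
def corner(PA,PB,off):
    "centre lines of both legs at distance off (signed) along +y/+x -> origin, yaw"
    a,da=line(PA); b,db=line(PB)
    da*=np.sign(da[1]); db*=-np.sign(db[0])
    x=np.linalg.solve(np.c_[da,-db],b-a); X=a+da*x[0]
    ya=np.arctan2(da[1],da[0]); yb=np.arctan2(db[1],db[0])-np.pi/2
    y=(ya+yb)/2; c,s=np.cos(y),np.sin(y)
    return X-np.array([[c,-s],[s,c]])@[off,off], y, ya, yb
E
python3 - <<'E'
from m import *
W=np.load("top1.npy")
print("bench z",np.nanmedian(W[400:440,200:400,2]), W[335,465], W[225,300])
PA=box(W,245,320,195,245,.015,.029); PB=box(W,310,360,270,350,.015,.029)
PA=PA[[True]*len(PA)]
print(len(PA),len(PB),PA[:,2].mean(),"frame",corner(PA,PB,-.0125))
B=box(W,285,318,232,262,.055,.08); print("bush",len(B),B.mean(0),B.min(0),B.max(0))
SA=box(W,75,150,265,297,.015,.032); SB=box(W,105,148,302,350,.015,.032)
print(len(SA),len(SB),"sq",corner(SA,SB,.014))
G=box(W,90,145,270,300,.055,.075); print("grip",len(G),G.mean(0),cv2.minAreaRect(G[:,:2].astype(np.float32)*1000))
T=box(W,410,520,280,390,.028,.042); print("tray",len(T),cv2.minAreaRect(T[:,:2].astype(np.float32)*1000))
S=np.load("side1.npy")
B=box(S,300,330,228,270,.06,.075); print("bush side",len(B),B.mean(0))
G=box(S,210,235,170,212,.058,.075); print("grip side",len(G),G.mean(0))
PB2=box(S,235,330,270,310,.02,.03);PA2=box(S,315,345,222,260,.02,.03); print(len(PA2),len(PB2),corner(PA2,PB2,-.0125))
E
```

```text
bench z 0.0007484976787170575 [ 0.41022884 -0.3197287   0.00500289] [ 0.61365591 -0.00209829  0.02658635]
832 967 0.025052749078717018 frame (array([ 0.58422637, -0.0887619 ]), np.float32(1.3472605), np.float32(1.3449465), np.float32(1.3495744))
bush 180 [ 0.5726776  -0.0028259   0.06685914] [ 0.55966166 -0.0153461   0.05599605] [0.58619872 0.01074402 0.072053  ]
633 736 sq (array([0.49560572, 0.28566215]), np.float32(1.3261113), np.float32(1.3374007), np.float32(1.3148221))
grip 206 [0.49261364 0.3348243  0.06603037] ((492.8104553222656, 336.0878601074219), (46.2145881652832, 14.010969161987305), 76.41570281982422)
tray 814 ((409.01055908203125, -320.70550537109375), (159.99343872070312, 122.1370620727539), 10.728641510009766)
bush side 111 [ 0.5730452  -0.00714394  0.06474246]
grip side 63 [0.49285937 0.32919634 0.06416499]
463 900 (array([ 0.57826946, -0.08987365]), np.float32(1.3222363), np.float32(1.2885879), np.float32(1.3558847))
```

Emit:
play_rows(plan=[[[-0.0277,-0.0263,0.004,0,0,0,0.6],[-0.0277,-0.0263,0.004,0,0,0,0.6],[-0.0277,-0.0263,0.004,0,0,0,0.6],[-0.0277,-0.0263,0.004,0,0,0,0.6],[-0.0277,-0.0263,0.004,0,0,0,0.6],[-0.0277,-0.0263,0.004,0,0,0,0.6],[-0.0277,-0.0263,0.004,0,0,0,0.6],[-0.0277,-0.0263,0.004,0,0,0,0.6],[-0.0277,-0.0263,0.004,0,0,0,0.6],[-0.0277,-0.0263,0.004,0,0,0,0.6],[-0.0277,-0.0263,0.004,0,0,0,0.6],[-0.0277,-0.0263,0.004,0,0,0,0.6],[-0.0277,-0.0263,0.004,0,0,0,0.6],[-0.0277,-0.0263,0.004,0,0,0,0.6],[-0.0277,-0.0263,0.004,0,0,0,0.6],[-0.0277,-0.0263,0.004,0,0,0,0.6],[-0.0277,-0.0263,0.004,0,0,0,0.6],[-0.0277,-0.0263,0.004,0,0,0,0.6],[-0.0277,-0.0263,0.004,0,0,0,0.6],[0,0,0,0,0,0,0.6]]])

```text
time_s: 1.77
tool_pos: [0.5561, 0.0225, 0.129]
tool_rot: [0.001, 0.137, 0.991, -0.001]
wrist_force: [-1.1, -0.8, -0.0]
finger_gap: 0.0563
gripper_force: 0.0
```

```bash
cat >> h.py <<'E'
def to(x,y,z,yaw=None):
    "tool-axis shift and z turn to put the TCP at x,y,z with tool y at yaw (deg)"
    s=arm.get_state(); q=s["tool_rot"]; R=Rn.from_quat([q[1],q[2],q[3],q[0]]).as_matrix()
    yw=np.degrees(np.arctan2(R[1,1],R[0,1]))
    d=R.T@(np.array([x,y,z])-s["tool_pos"])
    print("t",s["time_s"],"pos",s["tool_pos"].round(4),"yaw",yw.round(2),"tilt",R[:2,2].round(4),"F",s["wrist_force"].round(1),"gap",s["finger_gap"].round(4),"gf",round(float(s["gripper_force"]),1))
    print("shift",d.round(4),"turn z",None if yaw is None else -np.radians((yaw-yw+180)%360-180).round(4))
    return s
E
python3 - <<'E'
from m import *
to(.573,-.003,.036,77.2)
im,W=snap("side","side2.png")
B=box(W,300,330,228,270,.06,.075); print(len(B),B.mean(0))
print(arm.get_state()["joints"])
E
```

```text
Traceback (most recent call last):
  File "h.py", line 19, in to
    print("t",s["time_s"],"pos",s["tool_pos"].round(4),"yaw",yw.round(2),"tilt",R[:2,2].round(4),"F",s["wrist_force"].round(1),"gap",s["finger_gap"].round(4),"gf",round(float(s["gripper_force"]),1))
                                                                                                                                     ^^^^^^^^^^^^^^^^^^^^^
AttributeError: 'float' object has no attribute 'round'
```

```bash
sed -i 's/s\["finger_gap"\].round(4)/round(s["finger_gap"],4)/' h.py
python3 - <<'E'
from m import *
to(.573,-.003,.036,77.2)
im,W=snap("side","side2.png")
B=box(W,300,330,228,270,.06,.075); print(len(B),B.mean(0))
E
```

```text
t 1.7667 pos [0.5561 0.0225 0.129 ] yaw 74.25 tilt [ 0.0007 -0.0029] F [-1.1 -0.8 -0. ] gap 0.0563 gf 0.0
shift [-0.0231 -0.0198  0.0931] turn z -0.0515
112 [ 0.57301414 -0.00747803  0.06490997]
```

View pics/side2.png

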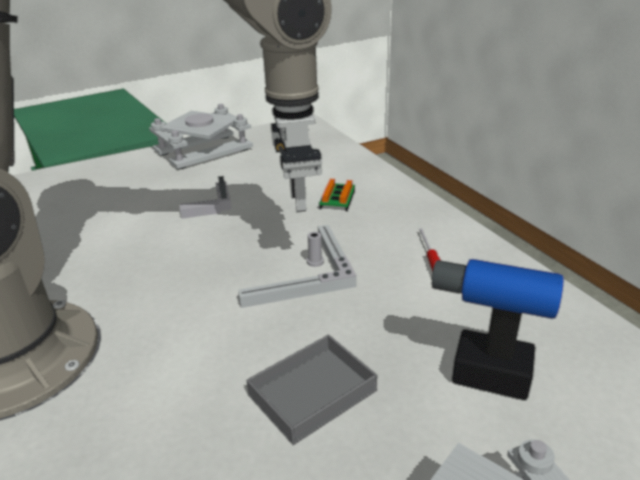

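The gripper hangs above and slightly behind the bush at (315,245), and nothing blocks the way. I align it, lower and close.

Emit:
play_rows(plan=[[[-0.0115,-0.0099,0,0,0,-0.025,0.6],[-0.0115,-0.0099,0,0,0,-0.025,0.6],[0,0,0,0,0,0,0.6],[0,0,0,0,0,0,0.6],[0,0,0.0155,0,0,0,0.6],[0,0,0.0155,0,0,0,0.6],[0,0,0.0155,0,0,0,0.6],[0,0,0.0155,0,0,0,0.6],[0,0,0.0155,0,0,0,0.6],[0,0,0.0155,0,0,0,0.6],[0,0,0,0,0,0,0.6],[0,0,0,0,0,0,0.6],[0,0,0,0,0,0,0],[0,0,0,0,0,0,0],[0,0,0,0,0,0,0],[0,0,0,0,0,0,0],[0,0,0,0,0,0,0],[0,0,0,0,0,0,0],[0,0,0,0,0,0,0]]], newtons=25)

```text
time_s: 3.4
tool_pos: [0.5715, 0.0041, 0.037]
tool_rot: [0.0, 0.109, 0.994, -0.0]
wrist_force: [-1.8, -5.3, 7.5]
finger_gap: 0.0286
gripper_force: 24.5
```

```bash
python3 - <<'E'
from m import *
to(.45,-.10,.16,77.2)
E
```

```text
t 3.4 pos [0.5715 0.0041 0.037 ] yaw 77.48 tilt [ 0.0009 -0.0004] F [-1.8 -5.3  7.5] gap 0.0286 gf 24.5
shift [ 0.096 -0.128 -0.123] turn z 0.0049
```

Emit:
play_rows(plan=[[[0,0,-0.012,0,0,0,0],[0,0,-0.021,0,0,0,0],[0,0,-0.023,0,0,0,0],[0,0,-0.023,0,0,0,0],[0,0,-0.023,0,0,0,0],[0,0,-0.015,0,0,0,0],[0.0073,-0.0294,0,0,0,0,0],[0.0073,-0.0294,0,0,0,0,0],[0.0073,-0.0294,0,0,0,0,0],[0.0073,-0.0294,0,0,0,0,0],[0.0073,-0.0294,0,0,0,0,0],[0.0073,-0.0294,0,0,0,0,0],[0.0073,-0.0294,0,0,0,0,0],[0.0073,-0.0294,0,0,0,0,0],[0.0073,-0.0294,0,0,0,0,0],[0.0073,-0.0294,0,0,0,0,0],[0.0073,-0.0294,0,0,0,0,0],[0.0073,-0.0294,0,0,0,0,0],[0,0,0,0,0,0,0],[0,0,0,0,0,0,0]]])

```text
time_s: 5.07
tool_pos: [0.4084, -0.3219, 0.1541]
tool_rot: [0.0, 0.11, 0.994, 0.0]
wrist_force: [0.5, 1.0, -3.4]
finger_gap: 0.0272
gripper_force: 25.0
```

```bash
python3 - <<'E'
from m import *
to(.409,-.321,.042)
im,W=snap("side","side3.png"); im2,T=snap("top")
F=box(T,230,380,190,355,.015,.05)
PA=box(T,245,320,195,245,.015,.029); PB=box(T,310,360,270,350,.015,.029)
print("frame",len(PA),len(PB),corner(PA,PB,-.0125))
E
```

```text
t 5.0667 pos [ 0.4084 -0.3219  0.1541] yaw 77.34 tilt [0.0002 0.0001] F [ 0.5  1.  -3.4] gap 0.0272 gf 25.0
shift [-0.0004  0.001   0.1121] turn z None
frame 847 959 (array([ 0.58448217, -0.08939724]), np.float32(1.3471384), np.float32(1.3490359), np.float32(1.345241))
```

View pics/side3.png

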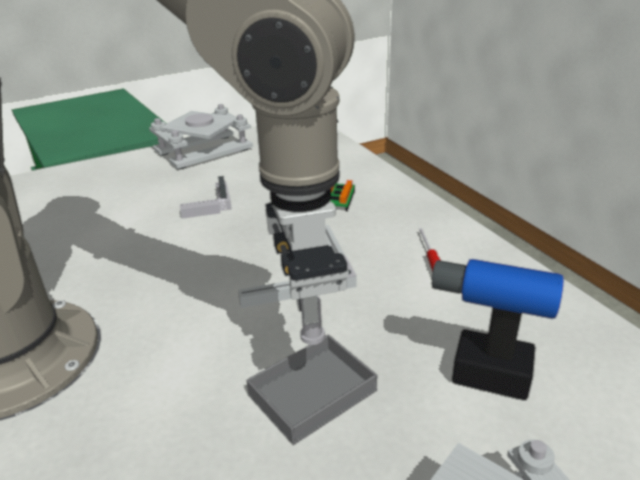

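The bush hangs upright in the jaws above the tray, its flange at (313,335), and the rest of the scene is unchanged. I lower and release.

Emit:
play_rows(plan=[[[0,0,0.018,0,0,0,0],[0,0,0.02,0,0,0,0],[0,0,0.02,0,0,0,0],[0,0,0.02,0,0,0,0],[0,0,0.015,0,0,0,0],[0,0,0.01,0,0,0,0],[0,0,0.005,0,0,0,0],[0,0,0.003,0,0,0,0],[0,0,0,0,0,0,0],[0,0,0,0,0,0,0]]])

```text
time_s: 6.0
tool_pos: [0.4098, -0.3208, 0.0431]
tool_rot: [0.0, 0.109, 0.994, -0.0]
wrist_force: [-0.4, -0.4, -3.0]
finger_gap: 0.0277
gripper_force: 25.0
```

Emit:
play_rows(plan=[[[0,0,0.0015,0,0,0,0],[0,0,0,0,0,0,0],[0,0,0,0,0,0,0.55],[0,0,0,0,0,0,0.55],[0,0,0,0,0,0,0.55],[0,0,0,0,0,0,0.55],[0,0,0,0,0,0,0.55],[0,0,-0.01,0,0,0,0.55],[0,0,-0.02,0,0,0,0.55],[0,0,-0.03,0,0,0,0.55],[0,0,-0.03,0,0,0,0.55],[0,0,-0.03,0,0,0,0.55],[0,0,0,0,0,0,0.55]]])

```text
time_s: 7.08
tool_pos: [0.4111, -0.3225, 0.1666]
tool_rot: [0.003, 0.109, 0.994, -0.001]
wrist_force: [0.9, -0.9, 0.6]
finger_gap: 0.0515
gripper_force: 0.0
```

```bash
python3 - <<'E'
from m import *
to(.4928,.3355,.14,-13.6)
E
```

```text
t 7.0833 pos [ 0.4111 -0.3225  0.1666] yaw 77.46 tilt [ 0.0062 -0.0027] F [ 0.9 -0.9  0.6] gap 0.0515 gf 0.0
shift [0.0633 0.6601 0.0253] turn z 1.5894
```

Emit:
play_rows(plan=[[[-0.004,0.0376,0,0,0,0,0.55],[-0.004,0.0376,0,0,0,0,0.55],[-0.004,0.0376,0,0,0,0,0.55],[-0.004,0.0376,0,0,0,0,0.55],[-0.004,0.0376,0,0,0,0,0.55],[-0.004,0.0376,0,0,0,0,0.55],[-0.004,0.0376,0,0,0,0,0.55],[-0.004,0.0376,0,0,0,0,0.55],[-0.004,0.0376,0,0,0,0,0.55],[0.011,0.0357,0,0,0,0,0.55],[0.011,0.0357,0,0,0,0,0.55],[0.011,0.0357,0,0,0,0,0.55],[0.011,0.0357,0,0,0,0,0.55],[0.011,0.0357,0,0,0,0,0.55],[0.011,0.0357,0,0,0,0,0.55],[0.011,0.0357,0,0,0,0,0.55],[0.011,0.0357,0,0,0,0,0.55],[0.011,0.0357,0,0,0,0,0.55]]])

```text
time_s: 8.58
tool_pos: [0.49, 0.3386, 0.1616]
tool_rot: [0.0, 0.109, 0.994, -0.0]
wrist_force: [1.2, -0.6, 0.4]
finger_gap: 0.0517
gripper_force: 0.0
```

Emit:
play_rows(plan=[[[0,0,0,0,0,0.1222,0.55],[0,0,0,0,0,0.1222,0.55],[0,0,0,0,0,0.1222,0.55],[0,0,0,0,0,0.1222,0.55],[0,0,0,0,0,0.1222,0.55],[0,0,0,0,0,0.1222,0.55],[0,0,0,0,0,0.1222,0.55],[0,0,0,0,0,0.1222,0.55],[0,0,0,0,0,0.1222,0.55],[0,0,0,0,0,0.1222,0.55],[0,0,0,0,0,0.1222,0.55],[0,0,0,0,0,0.1222,0.55],[0,0,0,0,0,0.1222,0.55],[0,0,0,0,0,0,0.55],[0,0,0,0,0,0,0.55]]])

```text
time_s: 9.83
tool_pos: [0.4903, 0.337, 0.1612]
tool_rot: [0.0, 0.784, 0.621, -0.0]
wrist_force: [-0.1, -1.0, 0.4]
finger_gap: 0.0517
gripper_force: 0.0
```

```bash
python3 - <<'E'
from m import *
to(.4928,.3355,.035,-13.6)
im,W=snap("side","side4.png"); im2,T=snap("top","top4.png")
B=box(T,440,500,300,380,.06,.08); print("bush",len(B),B.mean(0))
PA=box(T,245,320,195,245,.015,.029); PB=box(T,310,360,270,350,.015,.029)
print("frame",len(PA),len(PB),corner(PA,PB,-.0125))
print(arm.get_state()["joints"].round(2))
E
```

```text
t 9.8333 pos [0.4903 0.337  0.1612] yaw -13.27 tilt [ 0.0001 -0.0004] F [-0.1 -1.   0.4] gap 0.0517 gf 0.0
shift [-0.0008  0.0027  0.1262] turn z 0.0057
bush 212 [ 0.41409886 -0.32097004  0.07029755]
frame 853 965 (array([ 0.58413571, -0.08926018]), np.float32(1.3458073), np.float32(1.3464267), np.float32(1.3451878))
[-1.16  0.38  0.58  1.86 -0.25  0.97 -0.71]
```

View pics/side4.png

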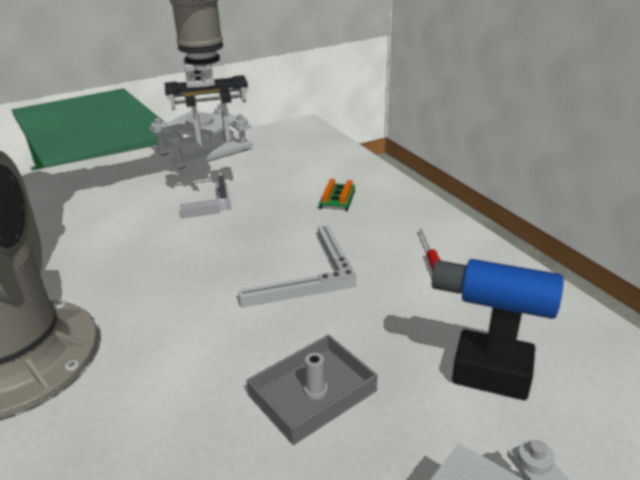

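The bush stands upright in the tray at (315,375), and the gripper straddles the square's grip bar at (222,190). I lower and grip it.

Emit:
play_rows(plan=[[[-0.001,0.0027,0.02,0,0,0.0057,0.55],[0,0,0.02,0,0,0,0.55],[0,0,0.02,0,0,0,0.55],[0,0,0.02,0,0,0,0.55],[0,0,0.02,0,0,0,0.55],[0,0,0.014,0,0,0,0.55],[0,0,0.012,0,0,0,0.55],[0,0,0,0,0,0,0.55],[0,0,0,0,0,0,0.55],[0,0,0,0,0,0,0],[0,0,0,0,0,0,0],[0,0,0,0,0,0,0],[0,0,0,0,0,0,0],[0,0,0,0,0,0,0],[0,0,0,0,0,0,0],[0,0,0,0,0,0,0],[0,0,0,0,0,0,0]]], newtons=55)

```text
time_s: 11.35
tool_pos: [0.4933, 0.3354, 0.0353]
tool_rot: [0.0, 0.787, 0.617, 0.0]
wrist_force: [1.5, -0.8, 5.4]
finger_gap: 0.0137
gripper_force: 55.0
```

```bash
python3 - <<'E'
from m import *
yaw=77.15
c,s=np.cos(np.radians(yaw)),np.sin(np.radians(yaw)); ex=np.array([c,s]);ey=np.array([-s,c])
O=np.array([.5843,-.0891])
g=O+ex*(.046+.025)+ey*(.014+.025)
print(g); to(g[0],g[1],.080,yaw-90)
E
```

```text
[ 0.56206709 -0.01120457]
t 11.35 pos [0.4933 0.3354 0.0353] yaw -13.84 tilt [0.0007 0.0003] F [ 1.5 -0.8  5.4] gap 0.0137 gf 55.0
shift [-0.3201  0.1497 -0.0448] turn z -0.0172
```

Emit:
play_rows(plan=[[[0,0,-0.007,0,0,0,0],[0,0,-0.012,0,0,0,0],[0,0,-0.014,0,0,0,0],[0,0,-0.014,0,0,-0.0172,0],[-0.018,0.008,0,0,0,0,0],[-0.0267,0.0125,0,0,0,0,0],[-0.0267,0.0125,0,0,0,0,0],[-0.0267,0.0125,0,0,0,0,0],[-0.0267,0.0125,0,0,0,0,0],[-0.0267,0.0125,0,0,0,0,0],[-0.0267,0.0125,0,0,0,0,0],[-0.0267,0.0125,0,0,0,0,0],[-0.0267,0.0125,0,0,0,0,0],[-0.0267,0.0125,0,0,0,0,0],[-0.0267,0.0125,0,0,0,0,0],[-0.0267,0.0125,0,0,0,0,0],[-0.008,0.0045,0,0,0,0,0],[0,0,0,0,0,0,0],[0,0,0,0,0,0,0],[0,0,0,0,0,0,0]]])

```text
time_s: 13.02
tool_pos: [0.5678, -0.0085, 0.0822]
tool_rot: [-0.0, 0.781, 0.624, 0.0]
wrist_force: [0.4, 0.9, -4.4]
finger_gap: 0.0135
gripper_force: 55.0
```

```bash
python3 - <<'E'
from m import *
to(.5621,-.0112,.0355,-12.85)
im,W=snap("side","side5.png"); im2,T=snap("top","top5.png"); np.save("top5.npy",T)
print(arm.get_state()["moment"].round(2))
E
```

```text
t 13.0167 pos [ 0.5678 -0.0085  0.0822] yaw -12.79 tilt [-0.0003  0.0006] F [ 0.4  0.9 -4.4] gap 0.0135 gf 55.0
shift [-0.004  -0.0049  0.0467] turn z 0.0011
[-0.09  0.03 -0.02]
```

View pics/side5.png

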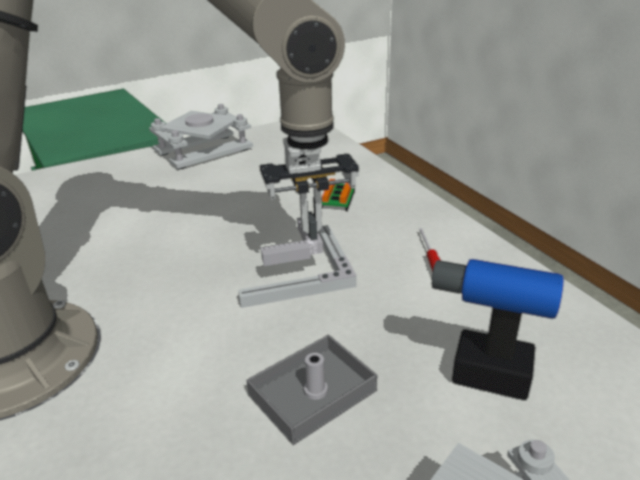

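View pics/top5.png

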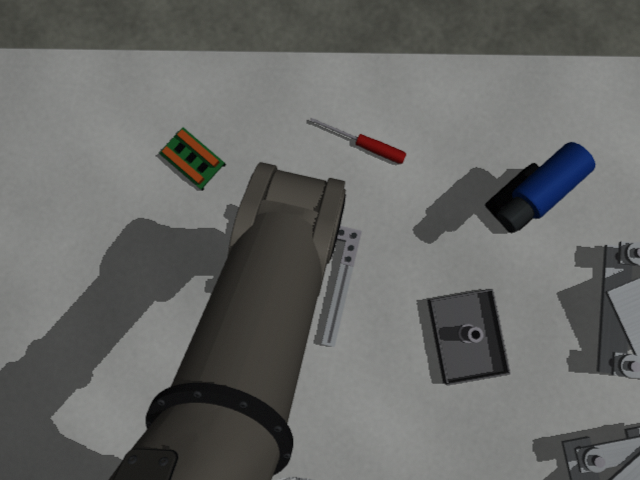

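The side view shows the square held level, leg B at (285,250), clear of both rails. The top view shows the bush in the tray at (472,335), with the arm hiding the square. I lower to the bench.

Emit:
play_rows(plan=[[[0,0,0.009,0,0,0,0],[0,0,0.01,0,0,0,0],[0,0,0.01,0,0,0,0],[0,0,0.008,0,0,0,0],[0,0,0.005,0,0,0,0],[0,0,0.003,0,0,0,0],[0,0,0.002,0,0,0,0],[0,0,0,0,0,0,0],[0,0,0,0,0,0,0]]])

```text
time_s: 13.87
tool_pos: [0.5679, -0.01, 0.0353]
tool_rot: [-0.0, 0.782, 0.623, -0.0]
wrist_force: [-3.7, -0.3, 3.9]
finger_gap: 0.0137
gripper_force: 55.0
```

Emit:
play_rows(plan=[[[0,0.004,0,0,0,0,0],[0,0.004,0,0,0,0,0],[0,0.004,0,0,0,0,0],[0,0.002,0,0,0,0,0],[0,0.002,0,0,0,0,0],[0,0.001,0,0,0,0,0],[0,0,0,0,0,0,0],[0,0,0,0,0,0,0]]])

```text
time_s: 14.53
tool_pos: [0.5839, -0.0134, 0.0353]
tool_rot: [-0.001, 0.782, 0.624, -0.0]
wrist_force: [-10.2, 1.8, 12.8]
finger_gap: 0.0141
gripper_force: 55.0
```

```bash
cat > f.py <<'E'
from m import *
s=to(.5621,-.0112,.0355,-12.85)
c,n=np.cos(np.radians(77.15)),np.sin(np.radians(77.15)); M=np.array([[c,n],[-n,c]])
print("F in frame axes",(M@s["wrist_force"][:2]).round(1),"moment",s["moment"].round(2),"grip in frame mm",(M@(s["tool_pos"][:2]-[.5843,-.0891])*1000).round(1))
E
python3 f.py
```

```text
t 14.5333 pos [ 0.5839 -0.0134  0.0353] yaw -12.85 tilt [-0.0015  0.0007] F [-10.2   1.8  12.8] gap 0.0141 gf 55.0
shift [-0.0027 -0.0217 -0.0002] turn z 0.0
F in frame axes [-0.5 10.3] moment [0.34 2.6  0.06] grip in frame mm [73.7 17.3]
```

Emit:
play_rows(plan=[[[0,0,-0.0008,0,0,0,0],[0,0.001,0,0,0,0,0],[0,0.001,0,0,0,0,0],[0,0.001,0,0,0,0,0],[0,0,0,0,0,0,0],[0,0,0,0,0,0,0]]])

```text
time_s: 15.03
tool_pos: [0.5876, -0.0142, 0.0357]
tool_rot: [0.0, 0.782, 0.624, -0.0]
wrist_force: [-0.7, -0.4, -4.1]
finger_gap: 0.0138
gripper_force: 55.0
```

```bash
python3 f.py
```

```text
t 15.0333 pos [ 0.5876 -0.0142  0.0357] yaw -12.84 tilt [-0.     -0.0002] F [-0.7 -0.4 -4.1] gap 0.0138 gf 55.0
shift [-0.0028 -0.0255  0.0002] turn z 0.0001
F in frame axes [-0.5  0.6] moment [-0.07 -0.   -0.02] grip in frame mm [73.8 13.4]
```

Emit:
play_rows(plan=[[[-0.004,0,0,0,0,0,0],[-0.006,0,0,0,0,0,0],[-0.006,0,0,0,0,0,0],[-0.004,0,0,0,0,0,0],[-0.002,0,0,0,0,0,0],[-0.001,0,0,0,0,0,0],[0,0.001,0,0,0,0,0],[0,0.001,0,0,0,0,0],[0,0,0,0,0,0,0],[0,0,0,0,0,0,0]]])

```text
time_s: 15.87
tool_pos: [0.5845, -0.0368, 0.0357]
tool_rot: [0.0, 0.782, 0.624, -0.0]
wrist_force: [-0.7, 0.1, -4.8]
finger_gap: 0.0136
gripper_force: 55.0
```

```bash
python3 f.py
```

```text
t 15.8667 pos [ 0.5845 -0.0368  0.0357] yaw -12.83 tilt [-0. -0.] F [-0.7  0.1 -4.8] gap 0.0136 gf 55.0
shift [ 0.02   -0.0275  0.0002] turn z 0.0004
F in frame axes [-0.1  0.7] moment [-0.07 -0.   -0.02] grip in frame mm [51.1 11.5]
```

Emit:
play_rows(plan=[[[0,0.001,0,0,0,0,0],[0,0.001,0,0,0,0,0],[0,0.001,0,0,0,0,0],[0,0,0,0,0,0,0],[0,0,0,0,0,0,0]]])

```text
time_s: 16.28
tool_pos: [0.5855, -0.0371, 0.0353]
tool_rot: [-0.001, 0.782, 0.624, -0.001]
wrist_force: [-9.6, 1.4, 1.2]
finger_gap: 0.0137
gripper_force: 55.0
```

Emit:
play_rows(plan=[[[-0.001,0,0,0,0,0,0],[-0.001,0,0,0,0,0,0],[-0.001,0,0,0,0,0,0],[0,0,0,0,0,0,0],[0,0,0,0,0,0,0]]])

```text
time_s: 16.7
tool_pos: [0.5853, -0.0384, 0.0354]
tool_rot: [-0.002, 0.781, 0.624, -0.0]
wrist_force: [-7.8, 10.0, 1.8]
finger_gap: 0.0138
gripper_force: 55.0
```

```bash
python3 f.py
```

```text
t 16.7 pos [ 0.5853 -0.0384  0.0354] yaw -12.75 tilt [-0.0031  0.0025] F [-7.8 10.   1.8] gap 0.0138 gf 55.0
shift [ 0.0214 -0.0286  0.0001] turn z 0.0017
F in frame axes [8.  9.8] moment [2.49 1.92 0.03] grip in frame mm [49.7 10.3]
```

Emit:
play_rows(plan=[[[-0.001,0,0,0,0,0,0],[-0.001,0,0,0,0,0,0],[-0.001,0,0,0,0,0,0],[0,0,0,0,0,0,0],[0,0,0,0,0,0,0]]])

```text
time_s: 17.12
tool_pos: [0.5846, -0.0414, 0.0354]
tool_rot: [-0.002, 0.781, 0.624, -0.0]
wrist_force: [-7.9, 9.3, 1.2]
finger_gap: 0.0135
gripper_force: 55.0
```

```bash
python3 f.py; python3 - <<'E'
from m import *
im,W=snap("side"); np.save("side6.npy",W)
c=im[215:305,230:365,::-1]; cv2.imwrite("pics/side6.png",cv2.resize(c,None,fx=5.8,fy=5.8,interpolation=cv2.INTER_CUBIC))
E
```

```text
t 17.1167 pos [ 0.5846 -0.0414  0.0354] yaw -12.76 tilt [-0.0032  0.0024] F [-7.9  9.3  1.2] gap 0.0135 gf 55.0
shift [ 0.0245 -0.0286  0.    ] turn z 0.0016
F in frame axes [7.3 9.8] moment [2.39 1.9  0.1 ] grip in frame mm [46.6 10.4]
```

View pics/side6.png

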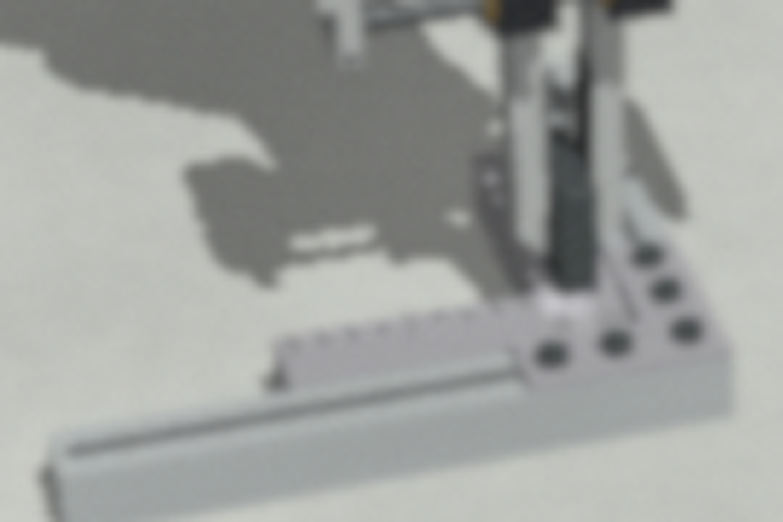

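The crop shows leg B at (400,350) lying close along rail B, with the grip bar at (570,230) still held. The square slid 3 mm at constant force, so that was friction and leg B has not met the rail yet. I keep going.

Emit:
play_rows(plan=[[[-0.001,0,0,0,0,0,0],[-0.001,0,0,0,0,0,0],[-0.001,0,0,0,0,0,0],[0,0,0,0,0,0,0],[0,0,0,0,0,0,0]]])

```text
time_s: 17.58
tool_pos: [0.5842, -0.0431, 0.0354]
tool_rot: [-0.002, 0.781, 0.624, -0.0]
wrist_force: [-6.5, 15.1, 0.5]
finger_gap: 0.0138
gripper_force: 55.0
```

Emit:
play_rows(plan=[[[-0.001,0,0,0,0,0,0],[-0.001,0,0,0,0,0,0],[0,0,0,0,0,0,0],[0,0,0,0,0,0,0]]])

```text
time_s: 17.92
tool_pos: [0.5842, -0.0432, 0.0354]
tool_rot: [-0.003, 0.781, 0.625, 0.001]
wrist_force: [-3.8, 23.1, 1.1]
finger_gap: 0.0135
gripper_force: 55.0
```

```bash
python3 f.py
```

```text
t 17.9167 pos [ 0.5842 -0.0432  0.0354] yaw -12.63 tilt [-0.0025  0.0052] F [-3.8 23.1  1.1] gap 0.0135 gf 55.0
shift [ 0.0264 -0.0286  0.0002] turn z 0.0039
F in frame axes [21.7  8.8] moment [ 5.51  1.31 -0.03] grip in frame mm [44.7 10.3]
```

Emit:
play_rows(plan=[[[0,0.001,0,0,0,0,0],[0,0.001,0,0,0,0,0],[0,0.001,0,0,0,0,0],[0,0,0,0,0,0,0],[0,0,0,0,0,0,0]]])

```text
time_s: 18.33
tool_pos: [0.5842, -0.0432, 0.0354]
tool_rot: [-0.005, 0.781, 0.625, -0.001]
wrist_force: [-23.9, 27.7, 23.8]
finger_gap: 0.0135
gripper_force: 55.0
```

```bash
python3 f.py; python3 - <<'E'
from m import *
im,W=snap("side"); np.save("side7.npy",W)
c=im[215:305,230:365,::-1]; cv2.imwrite("pics/side7.png",cv2.resize(c,None,fx=5.8,fy=5.8,interpolation=cv2.INTER_CUBIC))
E
```

```text
t 18.3333 pos [ 0.5842 -0.0432  0.0354] yaw -12.63 tilt [-0.0078  0.0071] F [-23.9  27.7  23.8] gap 0.0135 gf 55.0
shift [ 0.0264 -0.0286  0.0003] turn z 0.0038
F in frame axes [21.7 29.5] moment [ 6.4   5.41 -0.02] grip in frame mm [44.7 10.3]
```

View pics/side7.png

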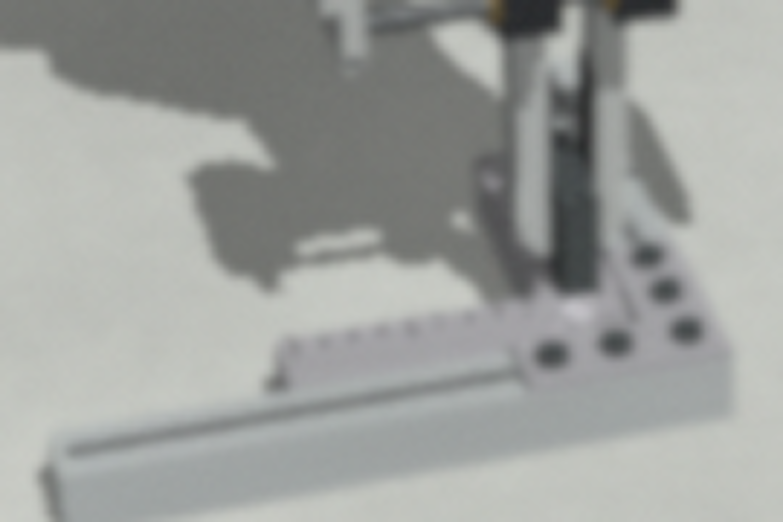

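Emit:
play_rows(plan=[[[0,0,0,-0.005,-0.003,0,0],[0,0,0,-0.005,-0.003,0,0],[0,0,0,0,0,0,0],[0,0,0,0,0,0,0],[0,0,0,0,0,0,0]]])

```text
time_s: 18.8
tool_pos: [0.5843, -0.0434, 0.0354]
tool_rot: [0.001, 0.781, 0.625, -0.0]
wrist_force: [-21.5, 26.8, 21.4]
finger_gap: 0.014
gripper_force: 55.1
```

```bash
python3 f.py; python3 - <<'E'
from m import *
W=np.load("side7.npy")
# leg B top, rail B top heights, from the side camera
for n,(u0,u1,v0,v1) in dict(legB_end=(279,288,274,281),legB_in=(300,312,271,277),railB=(245,270,290,294)).items():
    P=W[v0:v1,u0:u1].reshape(-1,3); print(n,np.nanmedian(P,0).round(4))
E
```

```text
t 18.8 pos [ 0.5843 -0.0434  0.0354] yaw -12.64 tilt [ 0.0007 -0.0011] F [-21.5  26.8  21.4] gap 0.014 gf 55.1
shift [ 0.0265 -0.0287 -0.0001] turn z 0.0036
F in frame axes [21.4 26.9] moment [ 6.74  5.91 -0.  ] grip in frame mm [44.6 10.2]
legB_end [ 0.4828 -0.0523  0.0246]
legB_in [ 0.5254 -0.064   0.0246]
railB [ 0.4226 -0.0711  0.0242]
```

Emit:
play_rows(plan=[[[0,0,0,0,0,0,0],[0,0,0,0,0,0,0],[0,0,0,0,0,0,0],[0,0,0,0,0,0,0],[0,0,0,0,0,0,0],[0,0,0,0,0,0,0]]])

```text
time_s: 19.3
tool_pos: [0.5843, -0.0434, 0.0354]
tool_rot: [0.001, 0.781, 0.625, -0.0]
wrist_force: [-21.6, 26.5, 22.9]
finger_gap: 0.0134
gripper_force: 55.1
```

```bash
python3 f.py; python3 -c "
from bench import arm
print(arm.close_job())"
```

```text
t 19.3 pos [ 0.5843 -0.0434  0.0354] yaw -12.64 tilt [ 0.0007 -0.0011] F [-21.6  26.5  22.9] gap 0.0134 gf 55.1
shift [ 0.0265 -0.0287 -0.0001] turn z 0.0036
F in frame axes [21.  26.9] moment [ 6.75  5.98 -0.04] grip in frame mm [44.6 10.2]
the job is handed in; nothing more can be done
None
```

I handed the job in at 19.3 s: the bush stands in the tray, and the square is flat in the corner, still gripped at 55 N and pressed at about 27 N on rail A and 21 N on rail B (flushness judged from the forces; the final view of rail A was blocked).

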